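Lid and clamp the bottle-cap tub

TASK

Close up the tub of rinsed bottle caps: take the lid off the draining stand by its red handle, set it gently on the tub so that it sits fully seated and level on the rim, and only then swing the blue clamp down onto the lid. Leave the bottle, jar and brush where they are.

Things in the scene. Friction and masses are not known exactly. Their poses are not given: they have to be found in the camera images.
- tub: White round plastic tub, fixed to the bench, 120 high, outer radius 64 at the foot and 75 at the rim, wall 4 (mouth radius 71), with bottle caps in the bottom up to 55 above the bench. Origin: centre of the underside; z up. The clamp's bracket stands on its +x side, from radius 88 to 101 and 38 wide, up to 143 above the bench.
- tub_rim (a point): Centre of the tub's mouth at rim height (120 above the bench).
- lid: White round lid, 160 g: disc of radius 77, 5 thick; below it a solid plug of radius 66, 10 deep, tapered at its end, enters the mouth with 5 play all round. On top a red bar handle 50 long (lid x), 16 wide (lid y), 34 high above the disc. Origin: centre of the disc's underside, which lies on the rim; z out of the handle. It starts leaning 32 degrees on the stand, bar running up the slope.
- lid_grip (a point): Middle of the red handle bar, 27 above the lid's origin (22 above the disc's top face) along the lid's z.
- stand: Black slatted draining stand, fixed, about 150 wide and 150 deep and up to 105 high; its slats slope up at 32 degrees towards its +x and two grey pegs, reaching 17 above the slats, hold the lid's lower edge. Origin: on the bench below it; the lid's axis lies in its x-z plane.
- clamp (a joint): Hinge of the clamp arm (rad): 0 = arm level with its rubber pad on the seated lid, about 1.57 = upright, more = leaning away from the tub. It is stiff and stays where it is left; it starts at 1.7 to 2.05. Pushing the tip with about 1.5 N moves it.
- clamp_hinge (a point): Point on the clamp's hinge axis, 94 from the tub's axis on the tub's +x side, 135 above the bench. The axis is parallel to the tub's y. Its frame turns with the arm: the arm runs along its -x, the pad is on its -z side.
- clamp_tip (a point): Free end of the blue clamp arm (mid thickness), 49 from the hinge. The arm is 22 wide and 8 thick; the pad, radius 8, is 32 from the hinge and sticks out 6.
- bottle: Bystander: brown glass bottle, standing, radius 30, 180 high. Origin: centre of the underside.
- jar: Bystander: glass jar with yellow cap, standing, radius 32, 75 high. Origin: centre of the underside.
- brush: Bystander: brush lying on the bench along its x, about 160 long. Origin: about its middle, on the bench.
Not all that is in view belongs to the job. Leave any purple look-alike of the tub alone.

How it is judged (in metres and radians):
On the way, in this order (a step that is already met when the one before it is completed fails the run):
1. the lid sits seated and level on the tub's rim and is let go, with the clamp still up (distance between lid and tub_rim below 0.008 m and z of lid in the frame of tub_rim below 0.002 m and angle between lid's own z axis and vertical below 0.035 rad and contact force between the fingers and lid below 0.2 N and value of joint clamp above 1.2 rad), for 0.2 s.
2. the clamp is down on the seated lid (value of joint clamp below 0.09 rad and distance between lid and tub_rim below 0.008 m and angle between lid's own z axis and vertical below 0.035 rad), for 0.2 s.
At the end, for the whole second after the job is handed in: Lid at rest on the tub, handle up: origin within 8 mm of the rim's centre, under 2 mm above the rim, tilted under 2 degrees (0.035 rad); clamp arm below 0.09 rad (pad within about 3 mm of the seated lid); bottle, jar and brush within 30 mm of their starts (all of step 2 and z of lid in the frame of tub_rim below 0.002 m and linear speed of lid below 0.01 m/s); the robot touches nothing.
It fails at once if the lid is dropped onto the tub (faster than 0.45 m/s within 15 mm of its seat) (linear speed of lid above 0.45 m/s and distance between lid and tub_rim below 0.015 m).
It fails at once if the bottle is moved more than 30 mm or knocked over (distance of bottle from where it was at the start of the episode above 0.03 m or angle between bottle's own z axis and vertical above 0.5 rad).
It fails at once if the jar is moved more than 30 mm or knocked over (distance of jar from where it was at the start of the episode above 0.03 m or angle between jar's own z axis and vertical above 0.5 rad).
It fails at once if the brush is moved more than 30 mm (distance of brush from where it was at the start of the episode above 0.03 m).
It also fails if it takes over 67 s, if anything falls off the work surface, if the arm or the gripper's body presses on something with over 40 N, if the wrist force passes 120 N, or if a joint passes its speed limit or range.

ROBOT

A 6-joint arm with a two-finger parallel gripper is mounted at the origin on the work surface. World frame = base frame: x ahead of the robot, y to its left, z up, the work surface at z = 0. Lengths are in mm, angles in degrees, forces in N, time in s.
With the tool pointing down it reaches from about 350 to 850 mm from the base axis. Payload 8.1 kg.
Tool frame: the origin (TCP) lies midway between the tips of the shut fingers; the grasp point (between the pads) lies 19 mm behind it (r.pinch_z is the distance from the TCP to the grasp point, in mm); z points along the fingers, y is the line along which they close (so a half turn about z gives the same grasp; the last joint's range is limited). The gripper opens to 85 mm and grips with 20 to 120 N. Pads are 22 mm wide; open, the fingers measure 114 mm over their backs; the gripper's body (76 mm by 85 mm) begins 54 mm behind the grasp point. The pads swing forward as they close: fully open they stand 13 mm farther back than shut.
Start: joints at [64.32, 7.471, 85.268, -0, 87.261, -4.893], TCP at [212.915, 560.957, 231.292] pointing down, gripper open.
Joint ranges: [-169.43, 169.43], [-51.17, 129.36], [1.28, 143.12], [-76.62, 256.62], [0, 156.53], [-152.29, 152.29]. Speed limits (degrees/s): [136.94, 136.94, 159.86, 180, 180, 180].

INTERFACE

Orientations are given as [roll, pitch, yaw] about the fixed x, y, z axes, in that order (R = Rz(yaw) Ry(pitch) Rx(roll)).
In Python, from bench import r gives the robot as it stands.
- The arm moves only by the shell command python3 -m jog 'ROWS' [OPENING] [FORCE]. ROWS is JSON, one flat list of numbers, 6 for each row, row after row: the shift along the tool's x, y, z in m, then the turn, a rotation vector about the tool's x, y, z in rad. A call has 1 to 8 rows; each row is the pose to reach, as a shift and turn from the pose commanded when the call began, along the tool's axes at that moment; what a row does not reach only later rows make up. A row lasts 1/8 s, in which the tool goes at most 62.5 mm and 10.7 degrees, less where a joint would pass 70% of its speed; a pose out of reach is approached as far as the arm can. A call with a gripper value outside its range is refused whole. OPENING is the opening, from -1 (shut) to 1 (fully open), set as the call begins (- or left out, the last holds). The fingers move at their own pace and stop on an object; FORCE is the grip in N (left out, the last holds). Time passes only in rows, so rows that repeat a pose let the fingers close. It gives the time, the measured TCP pose, the force, the opening and the grip force at its end, in the units of the state.
- r.sense(): the state, without advancing time (a new reading comes with each control period).
- r.snapshot(name): name is "side" or "top" or "wrist"; returns a dict with "pixels" (420x560x3 uint8, red, green, blue), "range_z" (420x560 float32, mm along the optical axis (not along the pixel's ray), 0 where there is no reading), "K" (3x3 intrinsics, pixels), "rvec" (rotation vector, rad) and "tvec" (3), from world to camera coordinates, as OpenCV has them. Camera axes: x right, y down, z forward; pixel columns grow to the right and rows downward; lengths in mm; the calibration is good to about 2 mm. A picture is of the moment at which its call begins.
- r.hand_in(): hands the job in; it is judged then, once.
Trained networks look in a picture, given as the dict that the camera call returned (one of the last four; its "shot" number tells which), for a name from the list of things; names that differ only in an ending like _2 or _b are one class to them, and where a whole thing is asked for, a point or a joint stands for the part that bears it (a point fixed in the world has none). Each returns a list of dicts, best first, with "score" (0 to 1); they miss things now and then, are a little off and sometimes report something else, mostly with a low value. They report only what shows in the picture. A call takes as long as a camera call. They do not tell look-alikes from the thing itself.
- r.look_for(picture, target): "bbox" ([left, top, right, bottom] in pixels, round what is visible of it).
- r.outline_of(picture, target): "region" (420x560 bool, what is visible of it) and "bbox" ([left, top, right, bottom] in pixels, round what is visible of it).
The state is a dict: "time": time; "joint_pos": joint angles; "qd": joint speeds; "joint_efforts": joint torques, N m; "tool_pos": TCP position; "tcp_rot": TCP orientation; "ft_force": force on the tool from outside, world axes, zero at the start; "wrist_torque": the same for the moment, N m; "finger_gap": finger opening in mm; "grip_force": force on a finger pad.
Only numpy, scipy, OpenCV 4.12 (cv2) and the standard library are available. Lean on these libraries where they do the work, as an engineer would, in place of code of your own. Each camera call takes 0.05 s, during which the arm holds its last target. There are 200 camera calls.

## Working session

There is one attempt and no reset: what is moved stays moved. The work goes in short steps, Python scripts to look and compute and a shell command to move; the robot and the scene stay as the last step left them, time stands still between calls to the robot, and variables do not carry over. Pictures are saved under pics/ and viewed, at most 10 in all, crops included, and the job is handed in when it is done.

```bash
mkdir -p pics
cat > h.py <<'E'
import numpy as np, cv2
from scipy.spatial.transform import Rotation as R
from bench import r
def pts(s, mask):
    v,u=np.nonzero(mask&(s["range_z"]>0)); z=s["range_z"][v,u].astype(float)
    K=s["K"]; c=np.stack([(u-K[0,2])/K[0,0]*z,(v-K[1,2])/K[1,1]*z,z],1)
    M=cv2.Rodrigues(np.array(s["rvec"],float))[0]
    return (c-np.array(s["tvec"]).ravel())@M, s["pixels"][v,u]
def save(s,n): cv2.imwrite("pics/"+n,cv2.cvtColor(s["pixels"],cv2.COLOR_RGB2BGR))
E
python3 - <<'E'
from h import *
S={n:r.snapshot(n) for n in("side","top")}
im=np.hstack([cv2.resize(S[n]["pixels"],(400,300)) for n in S])
for n in S: save(S[n],n+"0.png")
print(r.sense())
for n in S:
  for t in("tub","lid","stand","clamp","bottle","jar","brush"):
    for d in r.outline_of(S[n],t)[:3]:
        p,_=pts(S[n],d["region"])
        print(n,t,round(d["score"],2),np.round(d["bbox"]).astype(int).tolist(),len(p),np.round(np.median(p,0)).astype(int) if len(p) else "",np.round(np.percentile(p,[2,98],axis=0)).astype(int).tolist() if len(p) else "")
E
```

```text
{'time': 0.1, 'joint_pos': array([ 6.43199623e+01,  7.51200875e+00,  8.53226320e+01, -1.52228746e-03,
        8.72619230e+01, -4.89335988e+00]), 'qd': array([-0.03852448, -0.1238193 , -0.12796145,  0.00791193,  0.08908743,
        0.04345976]), 'joint_efforts': array([ 5.53472728e-04, -5.70956969e+01, -5.01938975e+01, -3.01531354e-04,
        8.26216594e-03,  1.35979036e-05]), 'tool_pos': array([212.70965713, 560.50067484, 230.34044259]), 'tcp_rot': array([-1.79903659e+02, -6.72214046e-03,  1.59213391e+02]), 'ft_force': array([-0.4356134 ,  1.38516086, -0.68503479]), 'wrist_torque': array([-0.03493495,  0.01299713, -0.00550768]), 'grip_force': 0.0, 'finger_gap': 85.59410866461184}
side tub 0.82 [278, 240, 352, 329] 4451 [ 474 -247   69] [[396, -320, 5], [563, -180, 167]]
side tub 0.64 [187, 308, 274, 395] 5326 [ 240 -293   60] [[169, -368, 11], [328, -228, 140]]
side lid 0.6 [234, 137, 281, 188] 1653 [561 210  77] [[505, 147, 34], [623, 288, 111]]
side stand 0.65 [230, 137, 294, 199] 667 [614 163  17] [[497, 144, -1], [701, 299, 102]]
side clamp 0.64 [343, 240, 360, 261] 187 [ 561 -2
[... 497 characters left out ...]
.62 [378, 176, 392, 188] 137 [ 561 -247  174] [[554, -259, 135], [569, -238, 186]]
top tub 0.55 [344, 175, 418, 264] 4376 [ 472 -257   56] [[399, -318, 26], [560, -183, 165]]
top lid 0.69 [131, 148, 199, 215] 3645 [565 215  78] [[506, 150, 36], [623, 287, 112]]
top stand 0.93 [128, 145, 204, 216] 921 [629 180  68] [[498, 146, -1], [651, 291, 104]]
top clamp 0.86 [400, 298, 414, 325] 299 [ 307 -296  139] [[282, -307, 134], [331, -285, 143]]
top jar 0.59 [241, 224, 273, 255] 632 [441  15  75] [[414, -13, 42], [469, 43, 80]]
top jar 0.32 [128, 150, 197, 216] 3653 [565 216  78] [[506, 150, 36], [624, 288, 112]]
top brush 0.66 [254, 150, 271, 223] 818 [590   9  19] [[497, -10, 12], [647, 27, 24]]
```

Run:
```python
import cv2,numpy as np
a=cv2.imread("pics/side0.png");b=cv2.imread("pics/top0.png")
c=cv2.resize(a[225:400,180:370],None,fx=2,fy=2);
o=np.zeros((590,800,3),np.uint8)
o[:300,:400]=cv2.resize(a,(400,300));o[:300,400:]=cv2.resize(b,(400,300))
d=cv2.resize(b[165:390,335:445],None,fx=1.28,fy=1.28)
o[300:300+288,:313]=cv2.resize(a[225:400,180:370],(313,288));
o[300:588,320:320+141]=cv2.resize(b[165:390,335:445],(141,288))
o[300:588,470:470+310]=cv2.resize(b[135:225,120:217],(310,288))
cv2.imwrite("pics/v1.png",o)
```

```text
(no output)
```

View pics/v1.png

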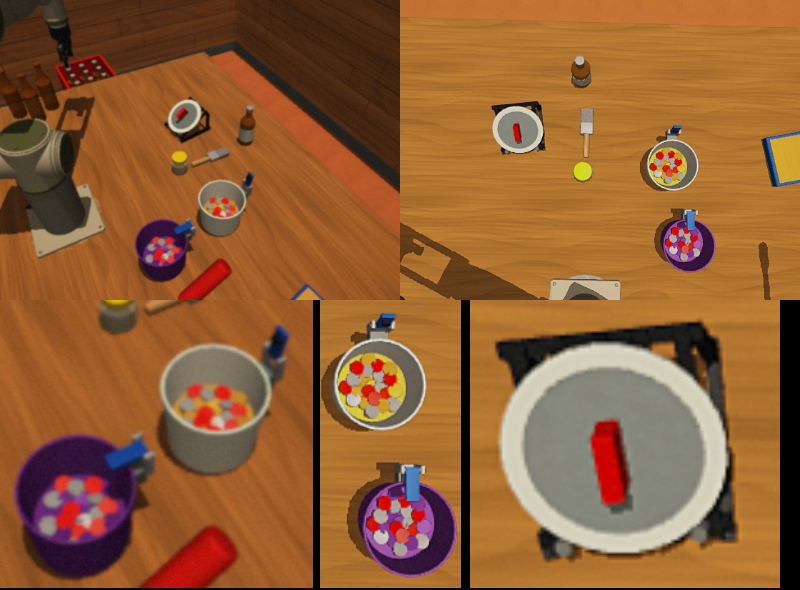

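The picture shows the lid (top image, pixel ~163,182; red handle in its middle), white tub (top ~381,220; side ~315,285) with its clamp up at (386,182), purple look-alike tub (top ~402,337; clamp level), and a red bottle on its side (side ~290,390) that could be mistaken for the red handle. I choose the white tub and the red bar on the white lid.

```bash
cat > meas.py <<'E'
from h import *
from scipy.optimize import least_squares
def circ(p,r0=None):
    f=(lambda q:np.hypot(p[:,0]-q[0],p[:,1]-q[1])-(r0 or q[2]))
    q=least_squares(f,[*p.mean(0),r0 or 70],loss="soft_l1",f_scale=2).x; return q
def reg(s,lo,hi):
    p,c=pts(s,np.ones((420,560),bool)); m=((p>lo)&(p<hi)).all(1); return p[m],c[m].astype(int)
def plane(p):
    for _ in range(4):
        c=p.mean(0); n=np.linalg.svd(p-c,full_matrices=False)[2][2]; n*=np.sign(n[2]); d=(p-c)@n; p=p[abs(d)<3]if len(p[abs(d)<3])>50 else p
    return c,n
def lid(s,lo=(490,135,20),hi=(640,300,160)):
    p,c=reg(s,lo,hi); red=(c[:,0]>110)&(c[:,1]<60)&(c[:,2]<60)
    disc=(c.min(1)>80)&(abs(c[:,0]-c[:,2])<45)
    c0,n=plane(p[disc]); d=(p-c0)@n
    top=p[disc&(abs(d)<4)]; 
    x=np.cross([0,1,0],n) ; x/=np.linalg.norm(x); y=np.cross(n,x)
    q=np.stack([(top-c0)@x,(top-c0)@y],1)
    h=cv2.convexHull(q.astype(np.float32))[:,0]; k=circ(h); cc=c0+k[0]*x+k[1]*y
    rp=p[red&(d>27)&(d<42)]; e=np.linalg.svd((rp-rp.mean(0))-((rp-rp.mean(0))@n)[:,None]*n,full_matrices=False)[2][0]
    return cc,n,k[2],rp.mean(0),e,len(rp),np.median((rp-c0)@n)
E
python3 - <<'E'
from meas import *
np.set_printoptions(precision=3,suppress=True)
for nm in("top","side"):
    s=r.snapshot(nm)
    cc,n,rad,rm,e,k,ht=lid(s)
    hx=n*-1; 
    up=np.array([0,0,1.])-n*n[2]; up/=np.linalg.norm(up)
    print(nm,"discTop",cc,"n",n,"tilt",np.degrees(np.arccos(n[2])),"az",np.degrees(np.arctan2(up[1],up[0])),"r",rad,"redtop",rm,"e",e,k,ht,"handle base est",rm-ht*n)
    p,c=reg(s,(380,-340,112),(555,-160,126)); q=circ(p[:,:2]);d=np.hypot(*(p[:,:2]-q[:2]).T)
    print("tub",q,circ(p[:,:2],73),len(p),np.percentile(d,[5,50,95]),np.median(p[:,2]))
    p,c=reg(s,(530,-300,100),(640,-200,220)); b=c[:,2]>c[:,0]+30
    print("clamp blue",b.sum(),p[b].mean(0),np.percentile(p[b],[3,97],axis=0))
    p,c=reg(s,(380,-340,-5),(640,-160,3)); print("bench z",np.median(p[:,2]))
s=r.snapshot("wrist"); save(s,"w0.png")
E
```

```text
top discTop [563.03  217.895  73.378] n [-0.523 -0.066  0.85 ] tilt 31.839789091494644 az 7.1699131981226 r 77.12090593274498 redtop [547.518 215.873 102.697] e [-0.843 -0.108 -0.528] 155 33.01685069882195 handle base est [564.8   218.047  74.648]
tub [ 464.781 -248.283   72.161] [ 464.76  -248.147   73.   ] 533 [69.995 72.114 74.47 ] 119.74135809607722
clamp blue 88 [ 562.58  -246.435  170.269] [[ 555.335 -258.385  138.515]
 [ 569.151 -238.372  185.831]]
bench z 0.06496254980901309
side discTop [563.662 216.499  73.064] n [-0.525 -0.067  0.848] tilt 31.985579200690204 az 7.2482413958474705 r 76.53825453626249 redtop [546.994 213.856 101.228] e [-0.843 -0.092 -0.53 ] 77 33.04664127710269 handle base est [564.359 216.065  73.198]
tub [ 465.021 -249.866   72.393] [ 465.037 -249.851   73.   ] 557 [70.01  72.368 75.308] 118.66186210770567
clamp blue 83 [ 561.282 -252.181  164.139] [[ 556.116 -259.552  138.251]
 [ 568.257 -242.194  184.983]]
bench z 0.04723916366281844
```

```bash
cat > go.py <<'E'
from h import *
import sys
np.set_printoptions(precision=4,suppress=True)
def to(p,M):
    s=r.sense(); A=R.from_euler("xyz",s["tcp_rot"],degrees=True)
    d=A.inv().apply(np.array(p)-s["tool_pos"])/1000; w=(A.inv()*R.from_matrix(M)).as_rotvec()
    print("at",s["tool_pos"],s["tcp_rot"],"t",s["time"],"row",d,w,"mm",np.linalg.norm(d)*1e3,"deg",np.degrees(np.linalg.norm(w)))
def frame(y,z):
    z=np.array(z,float);z/=np.linalg.norm(z); y=np.array(y,float);y-=z*(y@z);y/=np.linalg.norm(y); return np.stack([np.cross(y,z),y,z],1)
n=np.array([-.525,-.066,.849]);n/=np.linalg.norm(n); D=np.array([563.4,217.2,73.3])
G=frame([-.125,.992,0],-n)
E
python3 -c "
from go import *
to(D+104*n,G)"
```

```text
at [212.9197 560.9896 231.3551] [179.9948   0.0027 159.2147] t 0.95 row [-0.4011 -0.2228  0.0698] [-0.1358 -0.5461 -0.4753] mm 464.09590859230167 deg 42.202525414502944
```

```bash
python3 -m jog '[-0.04,-0.022,0.007,-0.014,-0.055,-0.048, -0.1,-0.056,0.017,-0.034,-0.137,-0.119, -0.16,-0.089,0.028,-0.054,-0.218,-0.19, -0.22,-0.122,0.038,-0.074,-0.3,-0.261, -0.28,-0.155,0.049,-0.095,-0.38,-0.332, -0.34,-0.189,0.059,-0.115,-0.463,-0.403, -0.38,-0.211,0.066,-0.129,-0.517,-0.45, -0.401,-0.223,0.07,-0.136,-0.546,-0.475]' 1 40
python3 - <<'E'
from go import *
from meas import lid
s=r.snapshot("wrist"); save(s,"w1.png")
to(D+104*n,G)
try: print(lid(s))
except Exception as e: print(e)
for d in r.outline_of(s,"lid_grip")[:2]: print(d["score"],d["bbox"])
E
```

```text
time: 1.95
tool_pos: [509.3, 208.0, 161.0]
tcp_rot: [-179.9, 32.0, -172.8]
ft_force: [-0.4, 0.8, 0.1]
finger_gap: 85.7
grip_force: 0.0
at [510.7982 204.8106 159.876 ] [-179.7606   32.0421 -172.7338] t 2.0 row [ 0.0002  0.0057 -0.0021] [-0.0032  0.0019  0.0012] mm 6.10805646522653 deg 0.2271661893653129
(array([562.5771, 220.0312,  72.2085]), array([-0.5257, -0.0688,  0.8479]), np.float64(77.08342758912032), array([540.1789, 217.7406,  96.8631]), array([0.8355, 0.1459, 0.5298]), 620, np.float64(32.982418907978214))
0.92 [194.7, 113.8, 374.7, 286.7]
```

View pics/w1.png

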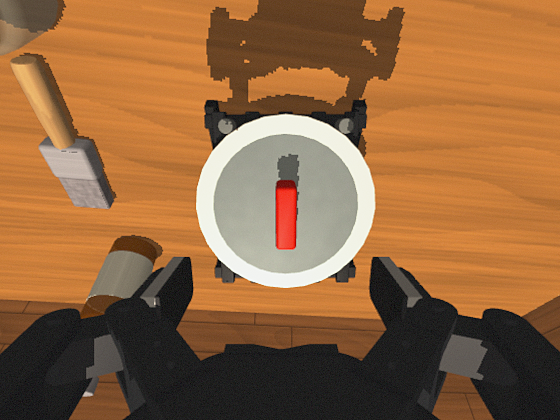

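The wrist view shows the red bar at (286,215) on the lid centred at (286,201), with the fingers either side (190 and 372). Re-measure now settled.

```bash
python3 -m jog '[0,0,0,0,0,0,0,0,0,0,0,0,0,0,0,0,0,0,0,0,0,0,0,0]'
python3 - <<'E'
from go import *
from meas import lid
s=r.snapshot("wrist")
L=lid(s); print(L, L[3]-33*L[1])
to(D+104*n,G); to(D+4*n,G)
E
```

```text
time: 2.55
tool_pos: [508.4, 211.1, 161.4]
tcp_rot: [180.0, 31.9, -172.8]
ft_force: [0.4, 1.0, -0.2]
finger_gap: 85.3
grip_force: 0.0
(array([561.2533, 220.1638,  71.4051]), array([-0.5255, -0.0687,  0.848 ]), np.float64(78.18584792838772), array([540.1951, 218.124 ,  96.9674]), array([0.8322, 0.1658, 0.5291]), 584, np.float64(33.04070301464183)) [557.5359 220.3922  68.9825]
at [508.444  210.8883 161.3894] [ 179.9894   31.9287 -172.7707] t 2.6 row [-0.0004 -0.0006  0.    ] [ 0.0008 -0.0001  0.0007] mm 0.688540764849361 deg 0.06007887740249355
at [508.444  210.8883 161.3894] [ 179.9894   31.9287 -172.7707] t 2.6 row [-0.0004 -0.0007  0.1   ] [ 0.0008 -0.0001  0.0007] mm 100.01804049097659 deg 0.06007887740249355
```

```bash
python3 -m jog '[0,0.001,0.02,0,0,0, 0,0.001,0.04,0,0,0, 0,0.001,0.06,0,0,0, 0,0.001,0.075,0,0,0, 0,0.001,0.088,0,0,0, 0,0.001,0.096,0,0,0, 0,0.001,0.1,0,0,0, 0,0.001,0.1,0,0,0]' 1 40
python3 -m jog '[0,0,0,0,0,0,0,0,0,0,0,0,0,0,0,0,0,0,0,0,0,0,0,0,0,0,0,0,0,0,0,0,0,0,0,0,0,0,0,0,0,0,0,0,0,0,0,0]' -1 50
```

```text
time: 3.6
tool_pos: [561.0, 217.8, 76.4]
tcp_rot: [180.0, 31.9, -172.8]
ft_force: [-1.2, 0.0, 0.4]
finger_gap: 85.8
grip_force: 0.0
time: 4.6
tool_pos: [561.1, 217.9, 76.8]
tcp_rot: [180.0, 31.9, -172.8]
ft_force: [-5.1, -1.1, 5.2]
finger_gap: 15.4
grip_force: 49.5
```

```bash
python3 -m jog '[0,0,-0.003,0,0,0, 0,0,-0.01,0,0,0, 0,0,-0.022,0,0,0, 0,0,-0.04,0,0,0, 0,0,-0.065,0,0,0, 0,0,-0.09,0,0,0, 0,0,-0.11,0,0,0, 0,0,-0.12,0,0,0]'
python3 - <<'E'
from go import *
T=np.array([464.9,-249,0]); 
# target upright above tub; tool y along world azimuth choices
s=r.sense(); print(s["finger_gap"],s["ft_force"])
for az in (90,60,30):
    a=np.radians(az); print(az); to(T+[0,0,240],frame([np.cos(a),np.sin(a),0],[0,0,-1]))
print(np.degrees(np.arctan2(-249,465)),s["joint_pos"])
E
```

```text
time: 5.6
tool_pos: [497.7, 209.9, 179.8]
tcp_rot: [180.0, 32.0, -172.8]
ft_force: [0.8, 0.4, -3.0]
finger_gap: 15.1
grip_force: 49.3
15.128829775823013 [ 0.802   0.4266 -3.0126]
90
at [497.6765 209.8807 179.7507] [ 179.9624   32.0113 -172.8473] t 5.6 row [ 0.0441 -0.4512 -0.0989] [0.0355 0.5579 0.1218] mm 463.9781786607879 deg 32.782542561131955
60
at [497.6765 209.8807 179.7507] [ 179.9624   32.0113 -172.8473] t 5.6 row [ 0.0441 -0.4512 -0.0989] [0.1817 0.5386 0.6314] mm 463.9781786607879 deg 48.67729916931237
30
at [497.6765 209.8807 179.7507] [ 179.9624   32.0113 -172.8473] t 5.6 row [ 0.0441 -0.4512 -0.0989] [0.3276 0.4922 1.1401] mm 463.9781786607879 deg 73.58643383252799
-28.168331241758494 [ 23.0184 -29.5761 128.8552 -10.8247  50.199  -69.4735]
```

```bash
python3 -m jog '[0.001,-0.01,-0.012,0.004,0.012,0.015, 0.003,-0.03,-0.02,0.013,0.038,0.045, 0.006,-0.06,-0.027,0.026,0.076,0.09, 0.01,-0.1,-0.034,0.041,0.12,0.14, 0.014,-0.14,-0.04,0.057,0.169,0.198, 0.018,-0.18,-0.045,0.073,0.216,0.253, 0.021,-0.21,-0.048,0.084,0.25,0.294, 0.022,-0.225,-0.05,0.091,0.269,0.316]'
python3 - <<'E'
from go import *
a=np.radians(60); to([464.9,-249,220],frame([np.cos(a),np.sin(a),0],[0,0,-1])); print(r.sense()["finger_gap"])
E
```

```text
time: 6.6
tool_pos: [481.1, -20.6, 208.9]
tcp_rot: [177.3, 15.9, 167.7]
ft_force: [0.8, 0.9, -1.2]
finger_gap: 15.2
grip_force: 49.3
at [481.1071 -20.5563 208.8629] [177.3073  15.8532 167.6573] t 6.6 row [-0.0348 -0.2263 -0.0123] [0.089  0.2673 0.3126] mm 229.2885614237383 deg 24.112517473343754
15.197148334167125
```

```bash
python3 -m jog '[-0.002,-0.014,-0.001,0.006,0.017,0.02, -0.007,-0.045,-0.002,0.018,0.053,0.062, -0.013,-0.085,-0.005,0.033,0.1,0.118, -0.02,-0.13,-0.007,0.051,0.154,0.18, -0.026,-0.17,-0.009,0.067,0.2,0.235, -0.031,-0.2,-0.011,0.079,0.236,0.276, -0.034,-0.22,-0.012,0.087,0.26,0.304, -0.035,-0.226,-0.012,0.089,0.267,0.313]'
python3 -m jog '[0,0,0,0,0,0,0,0,0,0,0,0,0,0,0,0,0,0,0,0,0,0,0,0]'
python3 - <<'E'
from go import *
from meas import *
s={k:r.snapshot(k) for k in("top","side","wrist")}
P=r.sense()["tool_pos"]; print(P)
for k in s:
    try:
        L=lid(s[k],(375,-340,P[2]-25),(550,-160,P[2]+50)); print(k,L[0],L[1],L[2],L[3],L[5],L[6],"lid-tcp",L[0]-P)
    except Exception as e: print(k,e)
    p,c=reg(s[k],(530,-300,100),(640,-200,215)); b=c[:,2]>c[:,0]+30; print("blue",b.sum(),p[b].mean(0))
im=np.hstack([s["side"]["pixels"][170:350,240:440],s["wrist"]["pixels"][::2,::2][:180]])
cv2.imwrite("pics/h1.png",cv2.resize(im[:,:,::-1],None,fx=1.66,fy=1.66))
E
```

```text
time: 7.6
tool_pos: [466.2, -247.7, 219.5]
tcp_rot: [180.0, 0.0, 150.1]
ft_force: [0.3, 1.0, -2.8]
finger_gap: 15.1
grip_force: 49.3
time: 8.1
tool_pos: [466.2, -246.8, 220.1]
tcp_rot: [180.0, 0.1, 150.2]
ft_force: [-0.5, -0.2, -2.5]
finger_gap: 14.9
grip_force: 49.3
[ 466.1208 -247.148   220.0248]
top index 0 is out of bounds for axis 0 with size 0
blue 85 [ 563.0117 -246.0775  172.1082]
side [ 465.6658 -247.5463  215.69  ] [-0.0052 -0.0004  1.    ] 76.0923062917421 [ 446.4879 -242.2879  248.0411] 8 32.62381519618967 lid-tcp [-0.455  -0.3983 -4.3348]
blue 39 [ 564.4934 -252.7407  180.1788]
wrist [ 464.7294 -244.5722  215.4792] [-0.0072  0.0016  1.    ] 75.40935417371662 [ 463.2924 -243.5574  248.4953] 3650 33.181342165765486 lid-tcp [-1.3914  2.5758 -4.5455]
blue 0 [nan nan nan]meas.py:20: RuntimeWarning: Mean of empty slice.
  rp=p[red&(d>27)&(d<42)]; e=np.linalg.svd((rp-rp.mean(0))-((rp-rp.mean(0))@n)[:,None]*n,full_matrices=False)[2][0]
  ret = um.true_divide(
<stdin>:9: RuntimeWarning: Mean of empty slice.
```

View pics/h1.png

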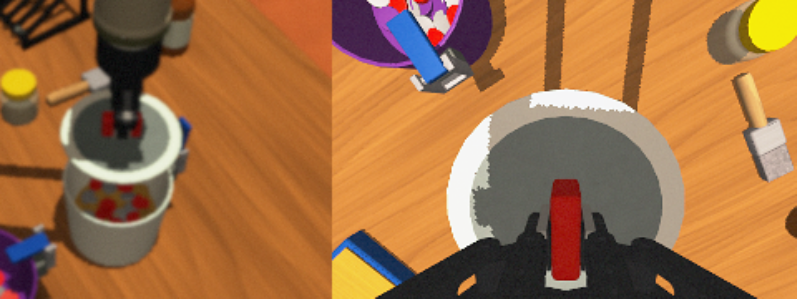

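The side view shows the lid held level over the tub with a small offset (about 2 mm in y). Descend to just above the rim with that correction.

```bash
python3 -c "
from go import *
a=np.radians(60); to([465.6,-249.2,145],frame([np.cos(a),np.sin(a),0],[0,0,-1]))"
```

```text
at [ 466.1208 -247.148   220.0248] [179.9598   0.0977 150.1485] t 8.25 row [-0.0004 -0.0021  0.075 ] [0.0007 0.0017 0.0026] mm 75.05464719494114 deg 0.1822640742888202
```

```bash
python3 -m jog '[0,-0.001,0.005,0,0,0, 0,-0.002,0.018,0.001,0.002,0, 0,-0.002,0.034,0.001,0.002,0, 0,-0.002,0.05,0.001,0.002,0, 0,-0.002,0.062,0.001,0.002,0, 0,-0.002,0.071,0.001,0.002,0, 0,-0.002,0.075,0.001,0.002,0, 0,-0.002,0.075,0.001,0.002,0]'
python3 -m jog '[0,0,0.002,0,0,0, 0,0,0.004,0,0,0, 0,0,0.006,0,0,0, 0,0,0.008,0,0,0, 0,0,0.0095,0,0,0, 0,0,0.011,0,0,0, 0,0,0.0125,0,0,0, 0,0,0.0125,0,0,0]'
python3 - <<'E'
from go import *
from meas import *
s={k:r.snapshot(k) for k in("side","wrist")}
P=r.sense()["tool_pos"]; print(P)
L=lid(s["side"],(375,-340,P[2]-14),(550,-160,P[2]+50)); print(L[0],L[1],L[2],"lid-tcp",L[0]-P)
E
```

```text
time: 9.25
tool_pos: [465.3, -249.0, 144.9]
tcp_rot: [-180.0, -0.0, 150.1]
ft_force: [-0.5, -0.6, -1.6]
finger_gap: 15.6
grip_force: 49.3
time: 10.25
tool_pos: [465.1, -249.0, 132.3]
tcp_rot: [-180.0, -0.0, 150.1]
ft_force: [0.3, -0.2, -2.0]
finger_gap: 15.1
grip_force: 49.3
[ 465.243  -249.0546  132.4272]meas.py:20: RuntimeWarning: Mean of empty slice.
  rp=p[red&(d>27)&(d<42)]; e=np.linalg.svd((rp-rp.mean(0))-((rp-rp.mean(0))@n)[:,None]*n,full_matrices=False)[2][0]
  ret = um.true_divide(
Traceback (most recent call last):
  File "meas.py", line 20, in lid
    rp=p[red&(d>27)&(d<42)]; e=np.linalg.svd((rp-rp.mean(0))-((rp-rp.mean(0))@n)[:,None]*n,full_matrices=False)[2][0]
                               ~~~~~~~~~~~~~~~~~~~~~~~~~~~~~~~~~~~~~~~~~~~~~~~~~~~~~~~~~~~~~~~~~~~~~~~~~~~~~~~~~~~^^^
IndexError: index 0 is out of bounds for axis 0 with size 0
```

No contact yet, force normal; keep lowering gently until the rim takes the load.

```bash
python3 -m jog '[0,0,0.001,0,0,0, 0,0,0.002,0,0,0, 0,0,0.0025,0,0,0, 0,0,0.003,0,0,0, 0,0,0.0035,0,0,0, 0,0,0.0035,0,0,0]'
```

```text
time: 11.1
tool_pos: [465.4, -249.1, 130.1]
tcp_rot: [-180.0, -0.0, 150.1]
ft_force: [-4.5, 4.1, 8.7]
finger_gap: 15.2
grip_force: 50.9
```

```bash
python3 -m jog '[0,0,0,0,0,0, 0,0,0,0,0,0, 0,0,0,0,0,0, 0,0,0,0,0,0, 0,0,0,0,0,0]' 0.2
python3 -m jog '[0,0,-0.002,0,0,0, 0,0,-0.006,0,0,0, 0,0,-0.015,0,0,0, 0,0,-0.03,0,0,0, 0,0,-0.05,0,0,0, 0,0,-0.08,0,0,0, 0,0,-0.11,0,0,0, 0,0,-0.13,0,0,0]'
python3 - <<'E'
from go import *
from meas import *
for k in("side","wrist"):
    s=r.snapshot(k); save(s,"r_"+k+".png")
    L=lid(s,(375,-340,112),(542,-160,180)); print(k,L[0],L[1],L[2],np.degrees(np.arccos(L[1][2])))
    p,c=reg(s,(530,-300,130),(640,-200,215)); b=c[:,2]>c[:,0]+30; print("blue",b.sum(),p[b].mean(0) if b.any() else "", np.percentile(p[b],[3,97],axis=0) if b.any() else "")
a=cv2.imread("pics/r_side.png")[200:350,250:400];b=cv2.imread("pics/r_wrist.png")
cv2.imwrite("pics/rel.png",np.hstack([cv2.resize(a,(400,400)),cv2.resize(b,(400,400))]))
E
```

```text
time: 11.72
tool_pos: [465.2, -249.0, 128.8]
tcp_rot: [-180.0, -0.0, 150.1]
ft_force: [-0.7, 0.0, 0.0]
finger_gap: 51.1
grip_force: 0.0
time: 12.72
tool_pos: [465.9, -249.4, 261.8]
tcp_rot: [-180.0, 0.1, 150.1]
ft_force: [0.2, -1.0, -0.5]
finger_gap: 51.2
grip_force: 0.0
side [ 464.9837 -249.8717  125.6064] [-0.0054 -0.0001  1.    ] 75.68086366465562 0.31230472969610834
blue 89 [ 561.3226 -252.0627  164.2928] [[ 556.0369 -260.2348  137.7206]
 [ 568.4757 -241.9409  184.5596]]
wrist [ 465.597  -247.3659  125.4884] [-0.001  -0.0004  1.    ] 76.34814996715279 0.06157866477608218
blue 388 [ 560.6504 -252.3604  161.0969] [[ 555.5517 -257.6684  134.4982]
 [ 569.1163 -244.6005  183.7816]]
```

View pics/rel.png

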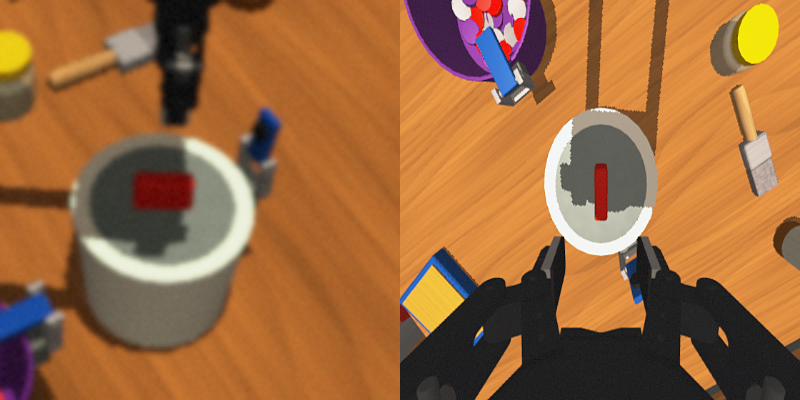

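Seated and level (disc top at 125.5, i.e. underside on the 120 rim), centred on the tub; clamp up at (262,120) in the left crop. Now close the fingers and move behind the clamp.

```bash
python3 -c "
from go import *
to([606,-250.5,262],frame([0,1,0],[0,0,-1]))"
```

```text
at [ 466.5588 -249.8576  262.4253] [-179.9608    0.2795  150.1356] t 12.825 row [-0.1212  0.0689  0.001 ] [-0.0019  0.0046 -0.5212] mm 139.44335877569597 deg 29.86579956565327
```

```bash
python3 -m jog '[-0.01,0.006,0,0,0,-0.05, -0.03,0.017,0,0,0.001,-0.14, -0.055,0.031,0,-0.001,0.002,-0.24, -0.08,0.046,0,-0.001,0.003,-0.34, -0.1,0.057,0,-0.002,0.004,-0.43, -0.115,0.065,0,-0.002,0.005,-0.5, -0.121,0.069,0.001,-0.002,0.005,-0.521, -0.121,0.069,0.001,-0.002,0.005,-0.521]' -1 20
python3 - <<'E'
from go import *
from meas import *
s=r.snapshot("wrist"); p,c=reg(s,(530,-300,128),(640,-200,230)); b=c[:,2]>c[:,0]+30; print(b.sum(),p[b].mean(0),np.percentile(p[b],[3,97],axis=0))
to([606,-250.5,174],frame([0,1,0],[0,0,-1])); print(r.sense()["finger_gap"])
E
```

```text
time: 13.82
tool_pos: [604.3, -249.1, 256.6]
tcp_rot: [179.8, -0.4, 179.9]
ft_force: [-0.1, 0.7, -1.1]
finger_gap: -0.2
grip_force: 0.0
480 [ 564.8341 -247.9198  176.2368] [[ 556.0565 -258.028   136.6726]
 [ 570.5248 -237.771   184.1512]]
at [ 604.0543 -249.3196  257.0059] [179.7894  -0.3538 179.9216] t 13.875 row [-0.0025 -0.0015  0.083 ] [ 0.0037 -0.0062 -0.0014] mm 83.03707397560638 deg 0.41923881133511376
-0.2033754384435687
```

```bash
python3 -m jog '[-0.001,0,0.01,0,0,0, -0.002,0,0.025,0.003,-0.006,-0.001, -0.002,0,0.045,0.003,-0.006,-0.001, -0.002,0,0.062,0.003,-0.006,-0.001, -0.002,0,0.075,0.003,-0.006,-0.001, -0.002,0,0.083,0.003,-0.006,-0.001, -0.002,0,0.083,0.003,-0.006,-0.001, -0.002,0,0.083,0.003,-0.006,-0.001]'
```

```text
time: 14.88
tool_pos: [606.6, -249.4, 175.7]
tcp_rot: [-180.0, 0.1, -180.0]
ft_force: [-0.3, 0.0, 0.5]
finger_gap: 0.0
grip_force: 0.0
```

```bash
python3 -m jog '[0.012,0,0.001,0,0,0, 0.025,0,0.002,0,0,0, 0.033,0,0.003,0,0,0, 0.039,0,0.004,0,0,0, 0.045,0,0.004,0,0,0, 0.052,0,0.006,0,0,0, 0.057,0,0.008,0,0,0, 0.061,0,0.011,0,0,0]'
python3 - <<'E'
from go import *
for k in ("side","top"): save(r.snapshot(k),"c1"+k+".png")
a=cv2.imread("pics/c1side.png")[200:320,270:390];b=cv2.imread("pics/c1top.png")[150:270,320:440]
cv2.imwrite("pics/c1.png",np.hstack([cv2.resize(a,(400,400)),cv2.resize(b,(400,400))]))
E
```

```text
time: 15.88
tool_pos: [544.8, -249.2, 163.6]
tcp_rot: [180.0, 0.1, -180.0]
ft_force: [-0.4, -0.0, 2.4]
finger_gap: -0.5
grip_force: 0.9
```

View pics/c1.png

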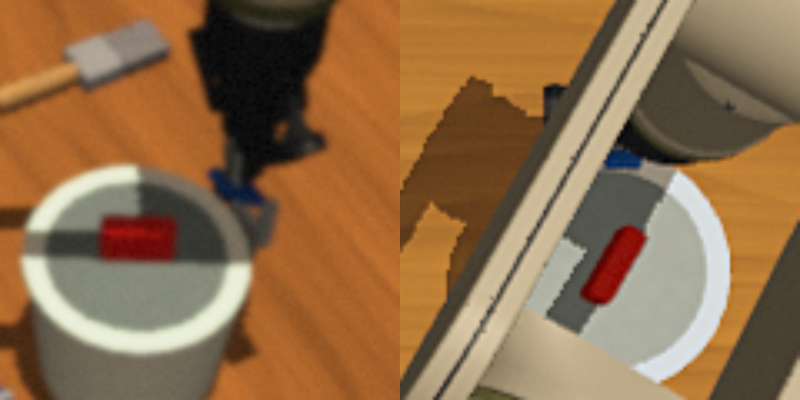

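The blue arm is folding over at about 45° with the fingers on its back (left crop, 238,185), lid undisturbed. Continue the arc down.

```bash
python3 -m jog '[0.003,0,0.004,0,0,0, 0.006,0,0.007,0,0,0, 0.008,0,0.011,0,0,0, 0.01,0,0.015,0,0,0, 0.012,0,0.019,0,0,0, 0.012,0,0.022,0,0,0, 0.013,0,0.024,0,0,0, 0.013,0,0.025,0,0,0]'
python3 -m jog '[0,0,0.0005,0,0,0, 0,0,0.001,0,0,0, 0,0,0.0015,0,0,0]'
```

```text
time: 16.98
tool_pos: [532.4, -249.2, 139.3]
tcp_rot: [180.0, 0.1, -180.0]
ft_force: [-3.7, 2.8, 9.9]
finger_gap: -0.0
grip_force: 4.8
time: 17.35
tool_pos: [532.4, -249.3, 139.2]
tcp_rot: [-180.0, 0.1, -179.9]
ft_force: [-7.4, 4.0, 17.2]
finger_gap: -0.1
grip_force: 8.5
```

Firm resistance at z = 139.2, exactly where the level arm's top should be. Lift away and check.

```bash
python3 -m jog '[0,0,-0.003,0,0,0, 0,0,-0.012,0,0,0, 0,0,-0.03,0,0,0, 0,0,-0.06,0,0,0, 0,0,-0.09,0,0,0, 0,0,-0.12,0,0,0, 0,0,-0.14,0,0,0, 0,0,-0.14,0,0,0]'
python3 - <<'E'
from go import *
from meas import *
ims=[]
for k in("side","wrist","top"):
    s=r.snapshot(k); ims.append(s["pixels"])
    try:
        L=lid(s,(375,-340,112),(542,-160,180)); print(k,L[0],L[1],L[2],np.degrees(np.arccos(L[1][2])))
    except Exception as e: print(k,e)
    p,c=reg(s,(500,-300,128),(600,-200,215)); b=c[:,2]>c[:,0]+30; p=p[b]
    if len(p)>5:
        t=p[p[:,2]>134]; print("blue",len(p),p.min(0),p.max(0),"slope",np.polyfit(t[:,0],t[:,2],1))
for n,t in(("side","jar"),("side","bottle"),("side","brush")): pass
cv2.imwrite("pics/end.png",np.hstack([cv2.resize(ims[0][200:320,270:390],(400,400)),cv2.resize(ims[1],(400,400))])[:,:,::-1])
print(r.sense()["ft_force"],r.sense()["time"])
E
```

```text
time: 18.35
tool_pos: [533.0, -249.8, 279.7]
tcp_rot: [-179.9, 0.3, -180.0]
ft_force: [-0.4, -0.3, -0.6]
finger_gap: 0.4
grip_force: 0.0
side [ 464.1072 -249.4685  125.7261] [ 0.002  -0.0019  1.    ] 75.89397499941632 0.15810394410856812
blue 163 [ 509.2874 -263.9682  131.0601] [ 561.5661 -239.3986  145.8532] slope [ -0.009  144.0716]
wrist [ 465.601  -247.4218  125.4797] [-0.0008 -0.0008  1.    ] 76.39871133535374 0.06415826211682818
blue 1128 [ 510.7114 -258.4474  136.5955] [ 562.5032 -237.4793  141.1529] slope [ -0.0055 141.8917]
top [ 465.3612 -248.7237  125.99  ] [ 0.0022 -0.0018  1.    ] 75.97118463815657 0.16346766411844932
[-0.834   0.0493  0.3779] 18.5
```

View pics/end.png

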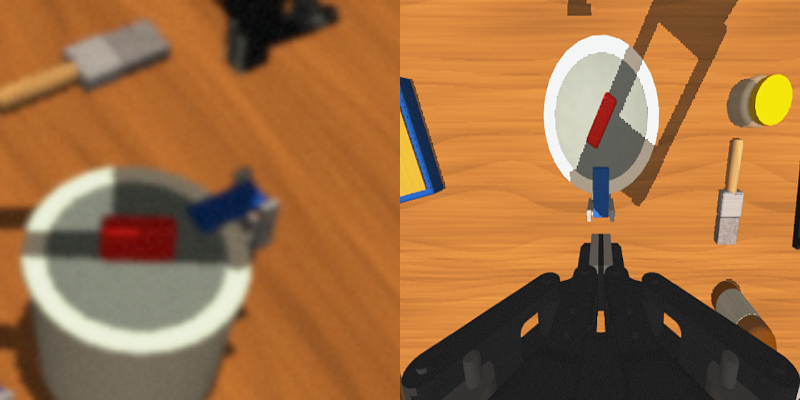

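The arm is level (slope under 0.01) on the seated, level lid, and the robot is clear of everything.

```bash
python3 -c "
from bench import r
print(r.hand_in())"
```

```text
the job is handed in; nothing more can be done
None
```

The lid is seated level on the white tub's rim and the blue clamp is down on it. The bottle, jar and brush were left alone, and the job was handed in at about 18.5 s; the hand-in returned no verdict.

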